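Pack the fixing kit into its case, beneath and in the lift-out tray

TASK

Pack the fixing kit into its open case: the line laser flat in the longer bay of the case floor and the battery flat in the shorter bay, then the lift-out tray fully home and level above them. The small red carton of screws and the nail punch go in the tray too, lying flat, one in each of its two cells. Set the laser down, do not drop it, and leave the other things on the bench where they are.

Things in the scene. Friction and masses are not known exactly. Their poses are not given: they have to be found in the camera images.
- case: open dark grey kit case, fixed; 182x240 mm, rim 89 high; origin centre of underside, z up, y along its length. Inside 166 (x) by 224 (y), floor at z 6. A divider (4 thick, top z 34) at y -14 parts the floor: longer bay y -12 to 112 (middle 50), shorter bay y -112 to -16 (middle -64). Corner pillars 28x28, top z 52, carry the tray (tray origin then at z 52, 5 mm play each side)
- tray: loose pale grey tray, 142x200 mm at foot, 156x212 at rim 31 up, 0.3 kg; origin centre of underside, z up, y along its length; same either way round; in the case it lies lengthwise. Two equal cells, floor at z 3, 136 (x) by 88 (y), middles at y +53 and -53. Between them at y 0 the upright handle with a dark cap, 70 long (x), 16 thick (y), top z 48: pinch it across y from above
- laser: line laser, black with a yellow top, lying flat, 58 (x) by 99 (y) by 32 mm high (sides plain to about 25), 0.17 kg; origin at the centre of its underside, z up
- battery: black battery block with a red label, lying flat, 60 (x) by 82 (y) by 38 mm high: broad lower part 26 high, above it a step 37 wide (x); 0.21 kg; origin at the centre of its underside, z up
- screw_box: small red carton of screws, 61 x 61 mm, 38 mm high, 0.25 kg; origin at the centre of its underside, z up, x and y along its sides
- nail_punch: nail punch, a plain steel pin lying flat, 17 mm (x) by 105 mm (y) by 10 mm high, 0.05 kg; origin at the centre of its underside, z up, y along its length; its middle line is at x = -1.5 mm
- tape_measure: yellow tape measure, 48 x 82 x 71 mm, a bystander; origin at the centre of its underside
- tape_roll: roll of black tape lying flat, 64 mm across, 19 mm high, a bystander; origin at the centre of its underside
- plug_tub: round white tub with a red lid, 62 mm across, 64 mm high, a bystander; origin at the centre of its underside
Things that resemble listed ones, but are neither listed nor needed, are in the scene too. What is shaped like the laser but turquoise is not meant.

How it is judged (in metres and radians):
On the way, in this order (a step that is already met when the one before it is completed fails the run):
1. the laser lies flat in the longer bay and the battery flat in the shorter bay (y of laser in the frame of case between 0.03 and 0.07 m and x of laser in the frame of case between -0.06 and 0.06 m and z of laser in the frame of case between 0.002 and 0.01 m and angle between each of laser, battery's own z axis and vertical below 0.1 rad and y of battery in the frame of case between -0.08 and -0.05 m and x of battery in the frame of case between -0.06 and 0.06 m and z of battery in the frame of case between 0.002 and 0.01 m), for 0.2 s.
2. the tray sits home and level on the pillars (z of tray in the frame of case between 0.048 and 0.056 m and horizontal distance between tray and case below 0.012 m and angle between tray's own z axis and vertical below 0.05 rad and angle between the y axis of tray and the y axis of case, either way round below 0.15 rad), for 0.2 s.
At the end, for the whole second after the job is handed in: Laser flat on the floor of the longer bay, battery flat on that of the shorter bay; tray home on the pillars, level (0.05 rad), within 4 mm of seated height and 12 mm of the middle; screw carton and nail punch flat in different cells of the tray; all released and at rest (all of step 1 and all of step 2 and ((y of screw_box in the frame of tray between 0.008 and 0.097 m and x of screw_box in the frame of tray between -0.068 and 0.068 m and z of screw_box in the frame of tray between -0.001 and 0.011 m and y of nail_punch in the frame of tray between -0.097 and -0.008 m and x of nail_punch in the frame of tray between -0.068 and 0.068 m and z of nail_punch in the frame of tray between -0.001 and 0.011 m) or (y of screw_box in the frame of tray between -0.097 and -0.008 m and x of screw_box in the frame of tray between -0.068 and 0.068 m and z of screw_box in the frame of tray between -0.001 and 0.011 m and y of nail_punch in the frame of tray between 0.008 and 0.097 m and x of nail_punch in the frame of tray between -0.068 and 0.068 m and z of nail_punch in the frame of tray between -0.001 and 0.011 m)) and angle between each of screw_box, nail_punch's own z axis and vertical below 0.2 rad and linear speed of each of laser, battery, tray, screw_box, nail_punch below 0.02 m/s); the robot touches nothing.
It fails at once if a bystander (tape measure, tape roll, plug tub) is pushed 25 mm or more from its place (distance of any of tape_measure, tape_roll, plug_tub from where it was at the start of the episode above 0.025 m).
It fails at once if the laser is dropped (it falls out of the fingers faster than 0.7 m/s, a fall of about 25 mm) (linear speed of laser above 0.7 m/s and contact force between laser and the fingers below 0.05 N).
It also fails if it takes over 125 s, if anything falls off the work surface, if the arm or the gripper's body presses on something with over 40 N, if the wrist force passes 120 N, or if a joint passes its speed limit or range.

ROBOT

A 6-joint arm with a two-finger parallel gripper is mounted at the origin on a cart in front of the work surface, level with it; the furniture and walls round the work are solid. World frame = base frame: x ahead of the robot, y to its left, z up, the work surface at z = 0. Lengths are in mm, angles in rad, forces in N, time in s.
With the tool pointing down it reaches from about 300 to 775 mm from the base axis. Payload 14.6 kg.
Tool frame: the origin (TCP) lies on the centre line of the jaws, within the pads' length; the fingertips stand 8 mm ahead of it and the grasp point (between the pads) lies 11 mm behind it; z points along the fingers, y is the line along which they close (so a half turn about z gives the same grasp; the last joint's range is limited). The gripper opens to 94 mm and grips with 3 to 60 N. Pads are 16 mm wide; open, the fingers measure 119 mm over their backs; the gripper's body (75 mm by 177 mm) begins 78 mm behind the grasp point.
Start: joints at [1.203, 0.3, 1.521, -0, 1.321, -0.067], TCP at [162.954, 525.295, 213.446] pointing down, gripper open.
Joint ranges: [-3.03, 3.03], [-0.79, 2.21], [0.23, 2.52], [-1.04, 4.18], [0, 3.07], [-2.55, 2.55]. Speed limits (rad/s): [2.22, 2.22, 2.57, 3.14, 3.14, 3.14].

INTERFACE

Orientations are given as [roll, pitch, yaw] about the fixed x, y, z axes, in that order (R = Rz(yaw) Ry(pitch) Rx(roll)).
In Python, from cell import manip gives the robot as it stands.
- The arm moves only by the tool jog_arm, never from a script. Its argument "rows" is one flat list of numbers, 7 for each row, row after row: the shift along the world's x, y, z in cm, then the turn, a rotation vector about the world's x, y, z in rad, then the closure, from 0 (fully open) to 1 (shut). In form: [dx, dy, dz, rx, ry, rz, fingers, dx, dy, dz, rx, ry, rz, fingers, ...]. A call has 1 to 20 rows; each row shifts and turns the commanded pose from where the row before left it; what a row does not reach is not made up. A row lasts 1/12 s, in which the tool goes at most 41.7 mm and 7.16 degrees, less where a joint would pass 70% of its speed; a pose out of reach is approached as far as the arm can. A call with a gripper value outside its range is refused whole. The fingers move at their own pace and stop on an object; "newtons" is the grip in N (left out, the last holds). Time passes only in rows, so rows that do not move let the fingers close. It gives the time, the measured TCP pose, the force, the opening and the grip force at its end, in the units of the state.
- manip.read_state(): the state, without advancing time (a new reading comes with each control period).
- manip.camera(name): name is "scene" or "top"; returns (picture, depth): 480x640x3 uint8, blue, green, red; 480x640 float32, mm along the optical axis (not along the pixel's ray), 0 where there is no reading.
- manip.camera_model(name): a dict with "K" (3x3 intrinsics, pixels), "k1" (the pictures are not rectified: a ray, as slopes to the right and down, at radius r is drawn at 1 + k1 r^2 times it, then the intrinsics apply), "R" (3x3) and "t" (3): a world point X has camera coordinates R X + t. Camera axes: x right, y down, z forward; pixel columns grow to the right and rows downward; lengths in mm; the calibration is good to about 2 mm. A picture is of the moment at which its call begins. camera_model takes no time and is no camera call.
- manip.sign_off(): hands the job in; it is judged then, once.
The state is a dict: "clock": time; "joints": joint angles; "qd": joint speeds; "effort": joint torques, N m; "eef_pos": TCP position; "eef_rot": TCP orientation; "wrist_force": force on the tool from outside, world axes, zero at the start; "moment": the same for the moment, N m; "finger_gap": finger opening in mm; "finger_force": force on a finger pad.
Only numpy, scipy, OpenCV 4.12 (cv2) and the standard library are available. Lean on these libraries where they do the work, as an engineer would, in place of code of your own. Each camera call takes 0.05 s, during which the arm holds its last target. There are 200 camera calls.

## Working session

There is one attempt and no reset: what is moved stays moved. The work goes in short steps, Python scripts to look and compute and a tool call to move; the robot and the scene stay as the last step left them, time stands still between calls to the robot, and variables do not carry over. Pictures are saved under pics/ and viewed, at most 14 in all, crops included, and the job is handed in when it is done.

Besides the shell and the picture viewer there is one more tool, called after "Request:" by a JSON object that holds its "fn" and its "kwargs". jog_arm: Moves the arm, as the interface text tells. Its arguments: {"type":"object","properties":{"rows":{"type":"array"},"newtons":{"type":"number"}},"required":["rows"]}

```bash
mkdir -p pics; ls; cat > h.py <<'E'
from cell import manip
import numpy as np, cv2
def cloud(name):
    p,d=manip.camera(name); m=manip.camera_model(name)
    K=np.array(m["K"]);R=np.array(m["R"]);t=np.array(m["t"])
    v,u=np.mgrid[0:480,0:640]
    uv=np.stack([u,v],-1).reshape(-1,1,2).astype(np.float64)
    s=cv2.undistortPoints(uv,K,np.array([m["k1"],0,0,0.])).reshape(480,640,2)
    c=np.dstack([s*d[...,None],d]).astype(float)
    W=(c-t)@R   # R^T (c-t)
    W[d==0]=np.nan
    return p,W
E
python3 - <<'E'
from h import *
for n in("scene","top"):
    p,W=cloud(n); cv2.imwrite(f"pics/{n}0.png",p); np.savez(f"{n}0.npz",p=p,W=W)
    m=manip.camera_model(n); print(n,m["k1"],-np.array(m["R"]).T@np.array(m["t"]))
print(manip.read_state())
E
```

```text
pics
scene -0.176454450853778 [-356.87317659 1094.84428305 1179.68921523]
top -0.029956859336046027 [ 257.53170688  335.48331359 1576.34417226]
{'clock': 0.1, 'joints': array([ 1.20340278e+00,  3.00435779e-01,  1.52152892e+00,  3.57781383e-05,
        1.32071260e+00, -6.66007606e-02]), 'qd': array([ 4.96978269e-04,  3.94782561e-04,  6.85494255e-04, -1.84854202e-04,
       -2.38530349e-05, -5.62083765e-05]), 'effort': array([ 2.02644624e-03, -5.32651448e+01, -3.53279972e+01,  7.09747151e-02,
        2.34845770e-02, -6.81008555e-05]), 'eef_pos': array([162.86258131, 525.08813722, 212.92776691]), 'eef_rot': array([-3.14051271e+00, -1.06764009e-04,  2.84079094e+00]), 'wrist_force': array([ 0.20504108,  0.44199329, -0.46601414]), 'moment': array([0.00815223, 0.05487237, 0.01024008]), 'finger_force': 0.0, 'finger_gap': 94.43325531652305}
```

View pics/top0.png

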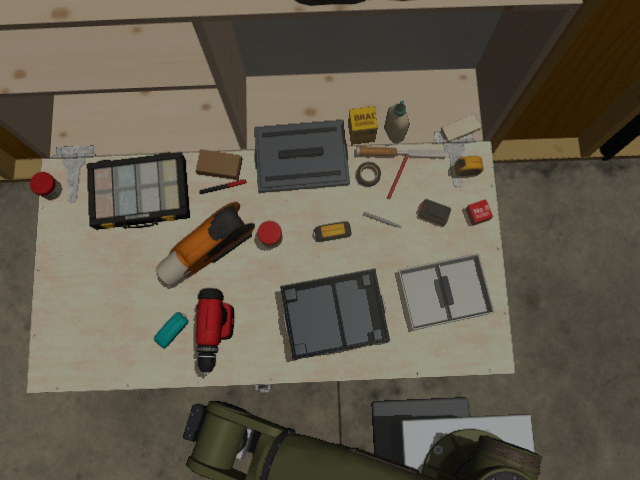

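View pics/scene0.png

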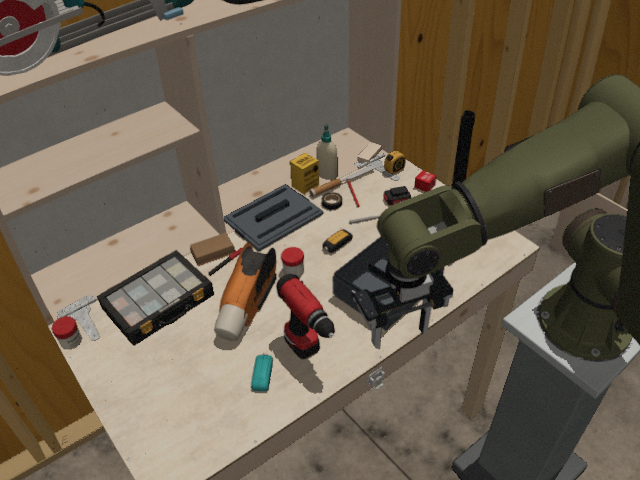

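Top view: the laser candidates are the black/yellow one at (332,231) and the turquoise one at (171,330), which is excluded. The other candidates are:
- **Battery:** (434,212). The drill's battery at (230,320) is not it.
- **Carton:** red at (480,212). Yellow BRAD box at (363,122) and brown block at (219,163) are not it.
- **Punch:** steel pin at (382,219). Red pencil at (398,176) and screwdriver at (222,187) are not it.
- **Tray and case:** tray at (446,290), case at (334,312). The case lid at (300,155) and organiser at (138,190) are not needed.

```bash
python3 - <<'E'
from h import *
z=np.load("top0.npz");p=z["p"];W=z["W"]
B=dict(laser=(308,215,357,247),battery=(414,194,455,230),screw=(464,196,496,228),punch=(358,206,404,232),tray=(393,250,497,332),case=(272,263,394,364),tapeM=(452,150,486,180),roll=(352,158,384,190),tub=(252,218,286,250),pencil=(386,152,410,200),drill=(190,285,240,375))
for n,(a,b,c,d) in B.items():
    w=W[b:d,a:c].reshape(-1,3); w=w[~np.isnan(w[:,2])]
    s=w[w[:,2]>(4 if n in('punch','pencil') else 10)]
    zs=np.percentile(s[:,2],[5,50,95,99.5])
    top=s
    if n=='case': top=s[s[:,2]>80]
    if n=='tray': top=s[(s[:,2]>24)]
    r=cv2.minAreaRect(top[:,:2].astype(np.float32))
    print(n,len(s),zs.round(0),"ctr",np.round(r[0],1),"size",np.round(r[1],1),"ang",round(r[2],1))
w=W[150:380,100:500].reshape(-1,3);print("bench z",np.nanmedian(w[:,2]))
e=W[60:385,30:515].reshape(-1,3)
print(W[300,250],W[240,440])
cr=cv2.resize(p[140:340,260:520],None,fx=3,fy=3,interpolation=cv2.INTER_CUBIC);cv2.imwrite("pics/crop0.png",cr)
E
```

```text
laser 572 [16. 27. 35. 40.] ctr [631.7 316.2] size [106.3  69.7] ang 74.5
battery 586 [16. 29. 42. 45.] ctr [672.2  46. ] size [106.6  59.5] ang 55.7
screw 458 [15. 38. 44. 48.] ctr [671.9 -71.3] size [70.7 54.7] ang 17.3
punch 299 [ 4.  6. 14. 17.] ctr [659.6 182.3] size [118.6  68.5] ang 88.0
tray 1536 [11. 27. 49. 54.] ctr [459.5  30.9] size [157.1 214.9] ang 9.5
case 3321 [10. 51. 92. 96.] ctr [410.6 314.8] size [178.3 245. ] ang 8.5
tapeM 518 [19. 60. 72. 75.] ctr [784.9 -54.9] size [69.7 75.7] ang 46.4
roll 286 [13. 18. 25. 28.] ctr [780.2 207.7] size [70.4 63.9] ang 9.2
tub 554 [24. 64. 70. 74.] ctr [622.  479.1] size [80.8 62.9] ang 83.1
pencil 353 [ 4.  7. 22. 26.] ctr [775.3 129.7] size [ 63.5 130.3] ang 87.2
drill 2322 [ 43. 190. 200. 204.] ctr [387.2 603.2] size [ 81.1 217.3] ang 73.0
bench z 2.7489707694379737
[458.39998527 527.07498716   7.08222992] [597.12860204  29.02497772  -2.82493133]
```

View pics/crop0.png

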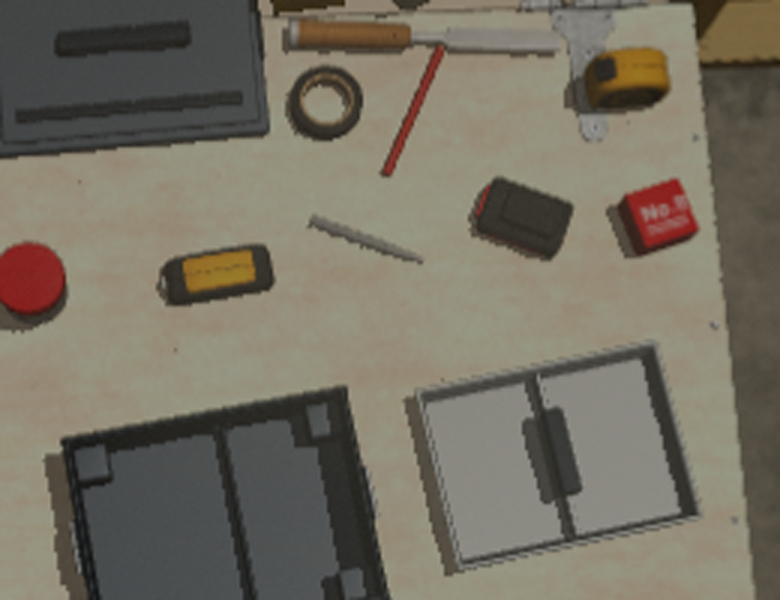

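The crop confirms the choices: laser at crop (219,273), battery (522,217), carton (658,215), punch (365,239), tray rim corners (416,392), (656,343), (698,516) and (450,572). I'll take a case crop to settle the longer side.

```bash
python3 - <<'E'
from h import *
z=np.load("top0.npz");p=z["p"]
cr=cv2.resize(p[255:370,268:400],None,fx=5,fy=5,interpolation=cv2.INTER_CUBIC)
cv2.imwrite("pics/crop1.png",np.clip(cr*1.6,0,255).astype(np.uint8))
cr=cv2.resize(p[190:255,305:500],None,fx=4,fy=4,interpolation=cv2.INTER_CUBIC)
cv2.imwrite("pics/crop2.png",np.clip(cr*1.6,0,255).astype(np.uint8))
E
```

```text
(no output)
```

View pics/crop1.png

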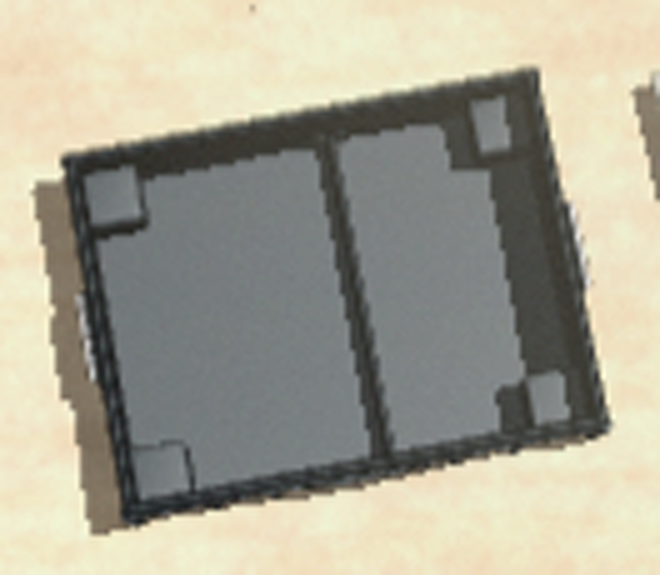

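View pics/crop2.png

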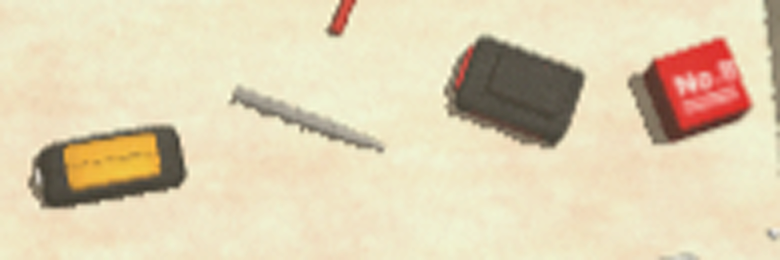

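Case crop: the rim corners are at (66,157), (538,70), (606,430) and (128,522). The divider is at about (352,305) and the longer bay is on the left (+y). The second crop gives corners for the small items.

```bash
cat >> h.py <<'E'
def plane(uv,z,name="top"):
    m=manip.camera_model(name);K=np.array(m["K"]);R=np.array(m["R"]);t=np.array(m["t"])
    uv=np.array(uv,float).reshape(-1,1,2)
    s=cv2.undistortPoints(uv,K,np.array([m["k1"],0,0,0.])).reshape(-1,2)
    d=np.c_[s,np.ones(len(s))]@R; c=-R.T@t
    return c+d*((z-c[2])/d[:,2])[:,None]
E
python3 - <<'E'
from h import *
def c(pts,f,o): # cv2.resize pixel centres
    return (np.array(pts,float)+.5)/f-.5+np.array(o)
def rep(n,P):
    P=P[:,:2]; e=np.roll(P,-1,0)-P
    print(n,P.mean(0).round(1),"sides",np.linalg.norm(e,axis=1).round(1),"ang",np.degrees(np.arctan2(e[:,1],e[:,0])).round(1))
rep("case",plane(c([(66,157),(538,70),(606,430),(128,522)],5,(268,255)),89))
print("div",plane(c([(325,150),(380,455),(352,305)],5,(268,255)),34).round(1))
rep("tray",plane(c([(416,392),(656,343),(698,516),(450,572)],3,(260,140)),31))
rep("traycap",plane(c([(524,420),(560,408),(582,494),(543,503)],3,(260,140)),48))
rep("screw",plane(c([(660,58),(727,40),(752,105),(675,137)],4,(305,190)),38))
rep("batt step",plane(c([(501,50),(568,73),(553,122),(487,97)],4,(305,190)),38))
rep("laser label",plane(c([(64,146),(156,133),(161,177),(70,190)],4,(305,190)),32))
rep("laser body",plane(c([(41,146),(180,125),(186,182),(46,206)],4,(305,190)),20))
print("punch",plane(c([(234,94),(384,149)],4,(305,190)),6).round(1))
z=np.load("top0.npz");p=z["p"];W=z["W"]
# shape masks: dark or coloured against wood
hsv=cv2.cvtColor(p,cv2.COLOR_BGR2HSV)
for n,(a,b,cc,d),zz in(("laser",(308,215,357,247),20),("battery",(414,194,455,230),22),("screw",(464,196,496,228),38),("punch",(358,206,404,232),5)):
    h=hsv[b:d,a:cc]; 
    if n=="screw": m=(h[...,1]>150)&(h[...,2]>120)
    elif n=="laser": m=(h[...,2]<75)|(h[...,1]>130)
    elif n=="punch": m=(h[...,1]<40)
    else: m=h[...,2]<75
    m=m.astype(np.uint8); k,L,S,C=cv2.connectedComponentsWithStats(m); i=1+S[1:,4].argmax()
    v,u=np.where(L==i); P=plane(np.c_[u+a,v+b],zz)[:,:2].astype(np.float32); r=cv2.minAreaRect(P)
    print(n,len(u),np.round(r[0],1),np.round(r[1],1),round(r[2],1),"mean",P.mean(0).round(1))
E
```

```text
case [408.2 314.5] sides [233.6 176.3 231.  176.9] ang [ -81.8 -172.7   98.4    8.2]
div [[485.5 315.7  34. ]
 [333.  294.9  34. ]
 [407.2 305.5  34. ]]
tray [457.5  34.1] sides [209.9 149.6 213.5 152.9] ang [ -80.7 -171.8  100.1    6.9]
traycap [454.3  40.1] sides [32.1 73.5 33.4 70.4] ang [ -74.  -170.3  100.5    8.4]
screw [661.1 -74.1] sides [45.9 45.7 55.2 53.2] ang [ -76.9 -164.9  110.4    5.2]
batt step [665.2  40. ] sides [45.5 34.5 45.1 33.1] ang [-112.1  159.    66.1  -20.3]
laser label [627.1 309.1] sides [59.8 29.3 59.  29.3] ang [ -84.  -176.3   96.     5.4]
laser body [627.8 308.7] sides [91.3 38.2 91.8 40. ] ang [ -83.5 -176.9   97.7    2.6]
punch [[675.6 227.2   6. ]
 [634.5 131.1   6. ]]
laser 542 [626.8 311. ] [41.6 93.4] 8.2 mean [626.4 310.9]
battery 553 [666.6  44.9] [77.3 53.5] 66.3 mean [665.9  43.3]
screw 210 [662.8 -73.8] [46.5 47.4] 16.3 mean [664.3 -72.4]
punch 592 [666.3 181.5] [119.1  54.4] 87.7 mean [673.3 174. ]
```

```bash
python3 - <<'E'
from h import *
A=dict(laser=(627,310,32),battery=(666,43,38),screw=(663,-73,38),punch=(655,179,10))
for cam in("top","scene"):
    W=np.load(cam+"0.npz")["W"].reshape(-1,3)
    for n,(x,y,h) in A.items():
        q=W[(abs(W[:,0]-x)<75)&(abs(W[:,1]-y)<75)]
        base=np.median(q[q[:,2]<8][:,2])
        s=q[q[:,2]-base>h*.5]; s=s[(np.hypot(s[:,0]-x,s[:,1]-y)<62)]
        r=cv2.minAreaRect(s[:,:2].astype(np.float32))
        hi=q[q[:,2]-base>h-4]
        C=np.cov(s[:,:2].T);w,v=np.linalg.eigh(C)
        print(cam,n,"base",base.round(1),"top",np.percentile(s[:,2],90).round(1),len(s),"mean",s[:,:2].mean(0).round(1),"rect",np.round(r[0],1),np.round(r[1],1),round(r[2],1),"pca sz",np.sqrt(12*w).round(1),"long ang",np.degrees(np.arctan2(v[1,1],v[0,1])).round(1)%180)
E
```

```text
top laser base 0.1 top 33.6 541 mean [627.  311.3] rect [628.1 311.5] [40.9 95.7] 8.2 pca sz [39.7 90.3] long ang 98.6
top battery base 0.2 top 40.9 533 mean [667.   43.3] rect [669.6  43.1] [78.5 51.7] 66.8 pca sz [47.8 75.5] long ang 63.1
top screw base 0.4 top 42.7 425 mean [661.  -72.1] rect [662.7 -74.2] [50.9 54.4] 16.0 pca sz [52.3 54.1] long ang 94.9
top punch base 0.2 top 13.0 247 mean [656.  180.7] rect [655.2 181.5] [121.2 115.7] 16.8 pca sz [ 89.1 102.7] long ang 66.3
scene laser base -2.6 top 31.1 366 mean [623.4 318.8] rect [627.  316.3] [46.  96.3] 4.3 pca sz [39.8 90.3] long ang 94.6
scene battery base -3.2 top 38.8 312 mean [663.6  49.9] rect [667.4  45.5] [79.  53.6] 66.6 pca sz [43.7 74.2] long ang 58.0
scene screw base -3.7 top 40.4 273 mean [656.9 -67.7] rect [663. -72.] [56. 60.] 16.0 pca sz [53.4 61.3] long ang 80.5
scene punch base -2.1 top 10.9 134 mean [656.8 189.5] rect [662.1 185.5] [ 89.6 117.6] 40.6 pca sz [80.3 89.5] long ang 102.7
```

Request:
{"fn": "jog_arm", "kwargs": {"rows": [3.3,-1.53,-0.8,0,0,-0.081,0,3.3,-1.53,-0.8,0,0,-0.081,0,3.3,-1.53,-0.8,0,0,-0.081,0,3.3,-1.53,-0.8,0,0,-0.081,0,3.3,-1.53,-0.8,0,0,-0.081,0,3.3,-1.53,-0.8,0,0,-0.081,0,3.3,-1.53,-0.8,0,0,-0.081,0,3.3,-1.53,-0.8,0,0,-0.081,0,3.3,-1.53,-0.8,0,0,-0.081,0,3.3,-1.53,-0.8,0,0,-0.081,0,3.3,-1.53,-0.8,0,0,-0.081,0,3.3,-1.53,-0.8,0,0,-0.081,0,3.3,-1.53,-0.8,0,0,-0.081,0,3.3,-1.53,-0.8,0,0,-0.081,0,0,0,0,0,0,0,0,0,0,0,0,0,0,0], "newtons": 20}}

```text
clock: 1.43
eef_pos: [625.5, 309.6, 99.6]
eef_rot: [-3.139, 0.001, 1.705]
wrist_force: [-0.2, 0.5, 0.3]
finger_gap: 93.7
finger_force: 0.0
```

Request:
{"fn": "jog_arm", "kwargs": {"rows": [0.15,0.15,-2.5,0,0,0,0,0,0,-2.5,0,0,0,0,0,0,-2.2,0,0,0,0,0,0,-1.65,0,0,0,0,0,0,0,0,0,0,0.3,0,0,0,0,0,0,1,0,0,0,0,0,0,1,0,0,0,0,0,0,1,0,0,0,0,0,0,1,0,0,0,0,0,0,1,0,0,0,0,0,0,1,0,0,0,0,0,0,1,0,0,0,0,0,0,1]}}

```text
clock: 2.52
eef_pos: [626.6, 312.6, 13.2]
eef_rot: [3.141, -0.0, 1.707]
wrist_force: [0.3, -0.2, 1.3]
finger_gap: 39.1
finger_force: 20.0
```

Request:
{"fn": "jog_arm", "kwargs": {"rows": [0,0,1.5,0,0,0,1,0,0,3,0,0,0,1,0,0,3,0,0,0,1,0,0,3.2,0,0,0,1,-2.5,0.6,0.5,0,0,0,1,-3.8,0.87,0,0,0,0,1,-3.8,0.87,0,0,0,0,1,-3.8,0.87,0,0,0,0,1,-3.8,0.87,0,0,0,0,1,-3,0.7,0,0,0,0,1,-1.86,0.46,0,0,0,0,1,0,0,0,0,0,0,1,0,0,0,0,0,0,1]}}

```text
clock: 3.6
eef_pos: [400.5, 365.4, 126.1]
eef_rot: [3.141, -0.001, 1.708]
wrist_force: [-0.7, 0.6, -2.0]
finger_gap: 39.5
finger_force: 20.0
```

```bash
python3 - <<'E'
from h import *
p,W=cloud("top"); cv2.imwrite("pics/t1.png",cv2.resize(p[190:370,260:500],None,fx=3,fy=3)); np.savez("top1.npz",p=p,W=W)
print(manip.read_state()["eef_pos"])
E
```

```text
[401.23587031 365.1372764  125.86397801]
```

View pics/t1.png

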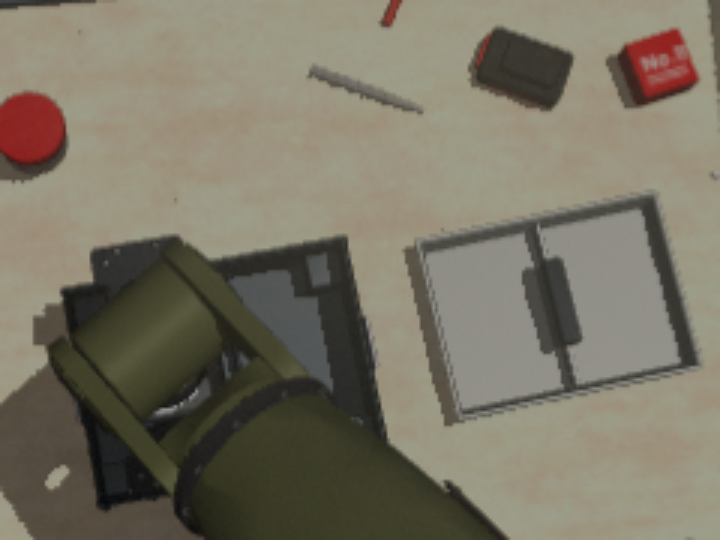

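The bench spot at (218,130) is empty and the laser is in the jaws over the left bay. I'll lower it now.

Request:
{"fn": "jog_arm", "kwargs": {"rows": [0,0,-2.5,0,0,0,1,0,0,-2.5,0,0,0,1,0,0,-2,0,0,0,1,0,0,-1.5,0,0,0,1,0,0,-1,0,0,0,1,0,0,-0.6,0,0,0,1,0,0,-0.4,0,0,0,1,0,0,0,0,0,0,1,0,0,0,0,0,0,1]}}

```text
clock: 4.4
eef_pos: [401.3, 365.2, 20.6]
eef_rot: [3.141, -0.0, 1.707]
wrist_force: [0.0, 0.1, -1.7]
finger_gap: 39.3
finger_force: 20.0
```

Request:
{"fn": "jog_arm", "kwargs": {"rows": [0,0,-0.13,0,0,0,1,0,0,0,0,0,0,1,0,0,0,0,0,0,0.3,0,0,0,0,0,0,0.3,0,0,0,0,0,0,0.3,0,0,2,0,0,0,0.3,0,0,4,0,0,0,0.3,0,0,4,0,0,0,0,1.9,-2.3,1,0,0,-0.05,0,2.4,-2.9,0,0,0,-0.05,0,2.4,-2.9,0,0,0,-0.05,0,2.4,-2.9,0,0,0,-0.05,0,2.4,-2.9,0,0,0,-0.05,0,2.4,-2.9,0,0,0,-0.05,0,2.4,-2.9,-0.5,0,0,-0.05,0,2.4,-2.9,-1,0,0,-0.05,0,2.4,-2.9,-1,0,0,-0.05,0,2.4,-2.9,-1,0,0,-0.05,0,2.4,-2.9,-1,0,0,-0.045,0,0,0,0,0,0,0,0]}}

```text
clock: 6.07
eef_pos: [661.6, 46.7, 81.0]
eef_rot: [-3.14, 0.002, 1.154]
wrist_force: [-1.4, -0.5, -0.4]
finger_gap: 93.7
finger_force: 0.0
```

```bash
python3 - <<'E'
from h import *
p,W=cloud("top"); cv2.imwrite("pics/t2.png",cv2.resize(p[255:370,268:400],None,fx=5,fy=5,interpolation=cv2.INTER_CUBIC)); np.savez("top2.npz",p=p,W=W)
print(manip.read_state()["eef_pos"])
E
```

```text
[660.40818013  49.19392237  81.80372059]
```

View pics/t2.png

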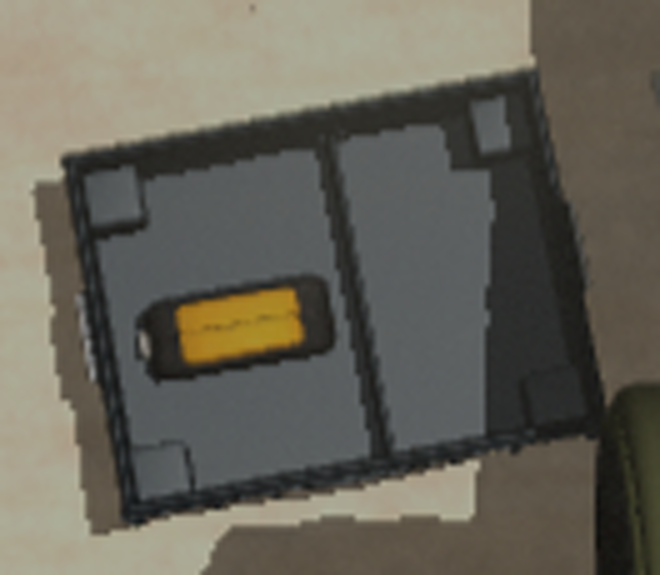

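Laser lies flat in the left bay, square to it (145–333, 275–380 px). Now the battery.

Request:
{"fn": "jog_arm", "kwargs": {"rows": [0.65,-0.6,-1.5,0,0,0,0,0,0,-2.5,0,0,0,0,0,0,-2,0,0,0,0,0,0,-1,0,0,0,0,0,0,0,0,0,0,0.3,0,0,0,0,0,0,1,0,0,0,0,0,0,1,0,0,0,0,0,0,1,0,0,0,0,0,0,1,0,0,0,0,0,0,1,0,0,0,0,0,0,1,0,0,0,0,0,0,1]}}

```text
clock: 7.12
eef_pos: [666.9, 45.9, 14.4]
eef_rot: [3.14, -0.001, 1.162]
wrist_force: [2.0, -1.0, 5.2]
finger_gap: 49.8
finger_force: 20.0
```

Request:
{"fn": "jog_arm", "kwargs": {"rows": [0,0,1.2,0,0,0,1,0,0,3,0,0,0,1,0,0,3.4,0,0,0,1,0,0,3.4,0,0,0,1,-2.49,2.07,0,0,0,0.055,1,-2.49,2.07,0,0,0,0.055,1,-2.49,2.07,0,0,0,0.055,1,-2.49,2.07,0,0,0,0.055,1,-2.49,2.07,0,0,0,0.055,1,-2.49,2.07,0,0,0,0.055,1,-2.49,2.07,0,0,0,0.055,1,-2.49,2.07,0,0,0,0.055,1,-2.49,2.07,0,0,0,0.055,1,-2.49,2.07,0,0,0,0.055,1,0,0,0,0,0,0,1,0,0,0,0,0,0,1,0,0,0,0,0,0,1]}}

```text
clock: 8.53
eef_pos: [417.5, 252.9, 124.1]
eef_rot: [3.141, 0.0, 1.712]
wrist_force: [0.4, -1.3, -1.1]
finger_gap: 49.9
finger_force: 20.0
```

Request:
{"fn": "jog_arm", "kwargs": {"rows": [0,0,-2.5,0,0,0,1,0,0,-2.5,0,0,0,1,0,0,-2,0,0,0,1,0,0,-1.2,0,0,0,1,0,0,-0.8,0,0,0,1,0,0,-0.6,0,0,0,1,0,0,-0.6,0,0,0,1,0,0,0,0,0,0,1,0,0,0,0,0,0,1]}}

```text
clock: 9.28
eef_pos: [417.6, 253.0, 22.0]
eef_rot: [3.141, -0.0, 1.712]
wrist_force: [-0.1, 0.2, -1.8]
finger_gap: 50.1
finger_force: 20.0
```

Request:
{"fn": "jog_arm", "kwargs": {"rows": [0,0,-0.13,0,0,0,1,0,0,0,0,0,0,0.25,0,0,0,0,0,0,0.25,0,0,0,0,0,0,0.25,0,0,3,0,0,0,0.25,0,0,4,0,0,0,0.25,0,0,3,0,0,0,0.25,0.31,-1.69,0.5,0,0,0.1215,0.3,0.31,-1.69,0,0,0,0.1215,0.3,0.31,-1.69,0,0,0,0.1215,0.3,0.31,-1.69,0,0,0,0.1215,0.3,0.31,-1.69,0,0,0,0.1215,0.3,0.31,-1.69,0,0,0,0.1215,0.3,0.31,-1.69,0,0,0,0.1215,0.3,0.31,-1.69,0,0,0,0.1215,0.3,0.31,-1.69,0,0,0,0.1215,0.3,0.31,-1.69,0,0,0,0.1215,0.3,0.31,-1.69,0,0,0,0.1215,0.3,0.31,-1.69,0,0,0,0.1215,0.3,0.31,-1.69,0,0,0,0.1215,0.3]}}

```text
clock: 10.95
eef_pos: [457.8, 32.5, 125.7]
eef_rot: [-3.142, 0.001, -2.986]
wrist_force: [-0.3, 0.6, -0.0]
finger_gap: 65.9
finger_force: 0.0
```

```bash
python3 - <<'E'
from h import *
W=np.load("top0.npz")["W"].reshape(-1,3)
q=W[(abs(W[:,0]-458)<60)&(abs(W[:,1]-33)<40)]
s=q[q[:,2]>42]; r=cv2.minAreaRect(s[:,:2].astype(np.float32)); print("cap",len(s),np.median(s,0).round(1),s.mean(0).round(1),np.round(r[0],1),np.round(r[1],1),round(r[2],1))
p,W=cloud("top"); cv2.imwrite("pics/t3.png",cv2.resize(p[230:370,268:500],None,fx=3,fy=3,interpolation=cv2.INTER_CUBIC)); np.savez("top3.npz",p=p,W=W)
s=manip.read_state();print(s["eef_pos"],s["eef_rot"],s["clock"])
E
```

```text
cap 209 [458.2  32.2  48.3] [458.3  32.1  48.4] [458.5  32.1] [72.8 19.8] 8.0
[458.27897518  30.49813613 125.66831437] [-3.14084435e+00  7.18003832e-04 -2.97381577e+00] 11.0
```

View pics/t3.png

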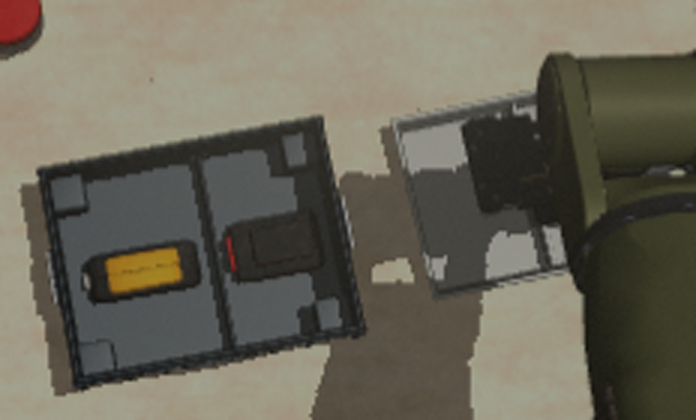

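Both parts lie flat in their bays: laser at (143,270), battery at (270,243), with the divider between them. Now the tray.

Request:
{"fn": "jog_arm", "kwargs": {"rows": [0,0,-2.5,0,0,0,0.3,0,0,-2.5,0,0,0,0.3,0,0,-2.2,0,0,0,0.3,0,0,-1.5,0,0,0,0.3,0,0,-1.2,0,0,0,0.3,0,0,0,0,0,0,0.3,0,0,0,0,0,0,0.3]}}

```text
clock: 11.58
eef_pos: [457.6, 33.5, 26.5]
eef_rot: [3.142, -0.001, -2.993]
wrist_force: [0.4, 0.8, 0.9]
finger_gap: 65.6
finger_force: 0.0
```

Request:
{"fn": "jog_arm", "kwargs": {"rows": [0.07,-0.12,-0.1,0,0,0,0.3,0,0,0,0,0,0,0.6,0,0,0,0,0,0,1,0,0,0,0,0,0,1,0,0,0,0,0,0,1,0,0,0,0,0,0,1,0,0,0,0,0,0,1,0,0,0,0,0,0,1,0,0,0,0,0,0,1,0,0,0,0,0,0,1], "newtons": 45}}

```text
clock: 12.42
eef_pos: [458.4, 32.1, 25.4]
eef_rot: [-3.142, -0.0, -2.992]
wrist_force: [-0.0, -0.9, -0.3]
finger_gap: 16.0
finger_force: 45.0
```

```bash
python3 - <<'E'
from h import *
c=lambda P:(np.array(P,float)+.5)/5-.5+np.array((268,255))
P=plane(c([(176,303),(298,288),(304,345),(183,364)]),38);print("label",P.mean(0).round(1),"pred 401.7 361.7")
p=np.load("top2.npz")["p"]
g=cv2.cvtColor(p,cv2.COLOR_BGR2HSV)
m=((g[...,1]>150)&(g[...,2]>90)&(g[...,0]>12)&(g[...,0]<32)); 
for f,z,b in(("top0.npz",32,(308,215,357,247)),("top2.npz",38,(285,300,340,340))):
    g=cv2.cvtColor(np.load(f)["p"],cv2.COLOR_BGR2HSV); m=((g[...,1]>150)&(g[...,2]>90)&(g[...,0]>12)&(g[...,0]<32))
    v,u=np.where(m[b[1]:b[3],b[0]:b[2]]); print(f,len(u),plane([(u.mean()+b[0],v.mean()+b[1])],z).round(1))
# case rim: threshold dark vs wood in top0, min area rect, at z 89
p=np.load("top0.npz")["p"]; W=np.load("top0.npz")["W"]
b=(270,258,396,364); s=W[b[1]:b[3],b[0]:b[2]].reshape(-1,3); s=s[s[:,2]>82]
r=cv2.minAreaRect(s[:,:2].astype(np.float32));print(r)
a=np.radians(8.3);R=np.array([[np.cos(a),-np.sin(a)],[np.sin(a),np.cos(a)]])
l=(s[:,:2]-[408.5,314.5])@R
for k,o,hw in((0,1,100),(1,0,70)):
    for sg in(-1,1):
        e=l[(l[:,k]*sg>(75 if k==0 else 100))&(abs(l[:,o])<hw)]
        print("axis",k,sg,len(e),np.percentile(e[:,k],[10,50,90]).round(1), "slope deg",np.degrees(np.polyfit(e[:,o],e[:,k],1)[0]).round(2))
E
```

```text
label [399.2 361.3  38. ] pred 401.7 361.7
top0.npz 252 [[628.  309.9  32. ]]
top2.npz 294 [[398.9 362.   38. ]]
((410.7206115722656, 314.79180908203125), (177.22328186035156, 243.4798583984375), 8.316689491271973)
axis 0 -1 242 [-85.6 -82.9 -80.2] slope deg -0.0
axis 0 1 221 [84.3 86.9 89.8] slope deg -0.09
axis 1 -1 171 [-116.6 -113.4 -110.8] slope deg 0.0
axis 1 1 165 [111.7 114.3 117.1] slope deg -0.2
```

```bash
python3 - <<'E'
from h import *
a=np.radians(8.3);R=np.array([[np.cos(a),-np.sin(a)],[np.sin(a),np.cos(a)]])
for f,z,b in(("top0.npz",20,(308,215,357,247)),("top2.npz",26,(292,305,338,335))):
    s=np.load(f)["W"][b[1]:b[3],b[0]:b[2]].reshape(-1,3); s=s[s[:,2]>z]
    r=cv2.minAreaRect(s[:,:2].astype(np.float32)); print(f,len(s),s.mean(0).round(1),np.round(r[0],1),np.round(r[1],1))
s=np.load("top0.npz")["W"][250:335,393:500].reshape(-1,3); s=s[(s[:,2]>24)]
l=(s[:,:2]-[458.4,32.1])@R
for k,o,hw in((0,1,90),(1,0,60)):
    for sg in(-1,1):
        e=l[(l[:,k]*sg>(70 if k==0 else 98))&(abs(l[:,o])<hw)]
        print("tray axis",k,sg,len(e),np.percentile(e[:,k],[10,50,90]).round(1), "slope deg",np.degrees(np.polyfit(e[:,o],e[:,k],1)[0]).round(2))
E
```

```text
top0.npz 494 [627.5 311.7  28.5] [628.2 312.1] [40.1 92.1]
top2.npz 552 [399.6 363.1  34.7] [399.8 363.6] [40.3 96.6]
tray axis 0 -1 135 [-77.3 -75.2 -73. ] slope deg -1.1
tray axis 0 1 158 [72.9 75.5 78.4] slope deg -0.99
tray axis 1 -1 116 [-106.7 -103.8 -101.8] slope deg 1.18
tray axis 1 1 84 [101.3 103.2 105.5] slope deg 1.3
```

Request:
{"fn": "jog_arm", "kwargs": {"rows": [0,0,0.8,0,0,0,1,0,0,2,0,0,0,1,0,0,2.8,0,0,0,1,0,0,2.8,0,0,0,1,0,0,2.1,0,0,0,1,-0.2,1.2,0,0,0,-0.005,1,-0.4,2.3,0,0,0,0,1,-0.45,2.6,0,0,0,0,1,-0.45,2.6,0,0,0,0,1,-0.45,2.6,0,0,0,0,1,-0.45,2.6,0,0,0,0,1,-0.45,2.6,0,0,0,0,1,-0.45,2.6,0,0,0,0,1,-0.45,2.6,0,0,0,0,1,-0.45,2.6,0,0,0,0,1,-0.4,2.6,0,0,0,0,1,-0.25,2,0,0,0,0,1,0,0,0,0,0,0,1,0,0,0,0,0,0,1,0,0,0,0,0,0,1]}}

```text
clock: 14.08
eef_pos: [409.7, 320.6, 130.4]
eef_rot: [-3.141, -0.001, -2.997]
wrist_force: [0.2, -0.6, -3.1]
finger_gap: 15.8
finger_force: 45.0
```

```bash
python3 - <<'E'
from h import *
for n in("scene","top"):
    p,W=cloud(n); np.savez(n+"4.npz",p=p,W=W)
    if n=="scene": cv2.imwrite("pics/s4.png",cv2.resize(p[150:390,230:530],None,fx=2.5,fy=2.5))
s=manip.read_state();print(s["eef_pos"],s["eef_rot"],s["moment"])
E
```

```text
[409.96567652 320.3060029  130.43305962] [-3.14137296e+00 -2.42709662e-04 -2.99779807e+00] [ 0.00506127  0.05897811 -0.02250585]
```

View pics/s4.png

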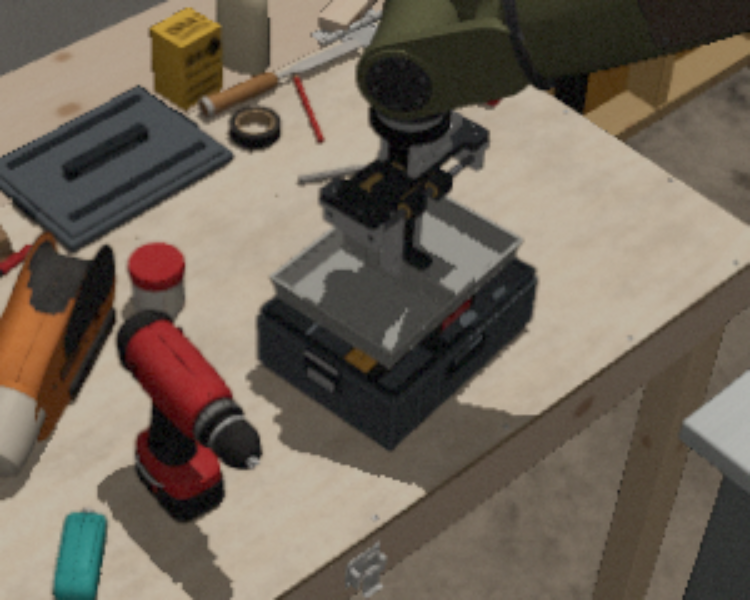

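The tray hangs level over the case in the scene view (tray at about (395,290) in the crop), with 5 mm of y to correct. Lowering it now.

Request:
{"fn": "jog_arm", "kwargs": {"rows": [0,-0.5,-0.5,0,0,0,1,0,0,-1,0,0,0,1,0,0,-1,0,0,0,1,0,0,-0.9,0,0,0,1,0,0,-0.6,0,0,0,1,0,0,-0.5,0,0,0,1,0,0,0,0,0,0,1,0,0,0,0,0,0,1]}}

```text
clock: 14.85
eef_pos: [409.8, 316.1, 85.2]
eef_rot: [-3.141, -0.0, -2.997]
wrist_force: [1.0, -0.3, -3.3]
finger_gap: 15.5
finger_force: 45.0
```

```bash
python3 - <<'E'
from h import *
for n in("scene","top"):
    p,W=cloud(n); np.savez(n+"5.npz",p=p,W=W)
    if n=="top": cv2.imwrite("pics/t5.png",np.clip(1.5*cv2.resize(p[255:370,268:400],None,fx=5,fy=5,interpolation=cv2.INTER_CUBIC).astype(float),0,255))
s=manip.read_state();print(s["eef_pos"],s["eef_rot"],s["wrist_force"])
E
```

```text
[410.03920632 316.25964382  85.70069922] [ 3.14134924e+00  5.89570277e-04 -2.99678723e+00] [ 0.33081948 -0.52846694 -3.15585211][ WARN:0@3.686] global loadsave.cpp:1063 imwrite_ Unsupported depth image for selected encoder is fallbacked to CV_8U.
```

View pics/t5.png

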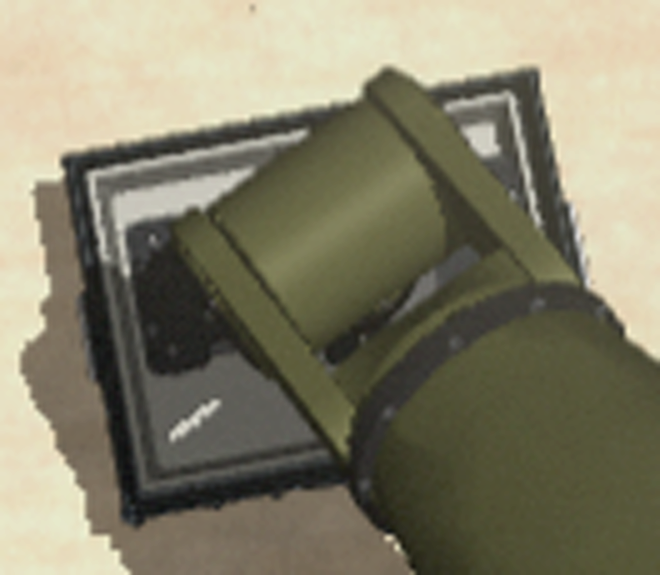

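Rim gaps look even: left ≈22 px, right ≈23 px, top ≈20 px, and bottom ≈22 px after allowing for the visible outer wall. Lowering the last 8 mm slowly.

Request:
{"fn": "jog_arm", "kwargs": {"rows": [0.05,-0.05,-0.2,0,0,0,1,0,0,-0.2,0,0,0,1,0,0,-0.2,0,0,0,1,0,0,-0.15,0,0,0,1,0,0,0,0,0,0,1,0,0,0,0,0,0,1]}}

```text
clock: 15.45
eef_pos: [410.3, 315.6, 77.8]
eef_rot: [-3.142, -0.0, -2.997]
wrist_force: [-0.9, 0.8, -2.5]
finger_gap: 15.8
finger_force: 45.0
```

Request:
{"fn": "jog_arm", "kwargs": {"rows": [0,0,-0.08,0,0,0,1,0,0,0,0,0,0,1,0,0,0,0,0,0,0.6,0,0,0,0,0,0,0.6,0,0,0,0,0,0,0.6,0,0,2,0,0,0,0.6,0,0,3,0,0,0,0.6,1.68,-2.6,1,0,0,-0.11,0,1.68,-2.6,0,0,0,-0.11,0,1.68,-2.6,0,0,0,-0.11,0,1.68,-2.6,0,0,0,-0.11,0,1.68,-2.6,0,0,0,-0.11,0,1.68,-2.6,0,0,0,-0.11,0,1.68,-2.6,0,0,0,-0.11,0,1.68,-2.6,0,0,0,-0.11,0,1.68,-2.6,0,0,0,-0.11,0,1.68,-2.6,0,0,0,-0.11,0,1.68,-2.6,0,0,0,-0.11,0,1.68,-2.6,0,0,0,-0.11,0,1.68,-2.6,0,0,0,-0.11,0]}}

```text
clock: 17.12
eef_pos: [629.4, -23.8, 137.0]
eef_rot: [3.141, -0.0, 1.851]
wrist_force: [0.1, 1.4, 0.4]
finger_gap: 93.9
finger_force: 0.0
```

```bash
python3 - <<'E'
from h import *
p,W=cloud("top"); cv2.imwrite("pics/t6.png",cv2.resize(p[200:370,268:500],None,fx=3,fy=3,interpolation=cv2.INTER_CUBIC)); np.savez("top6.npz",p=p,W=W)
s=manip.read_state();print(s["eef_pos"],s["eef_rot"],s["clock"])
a=np.radians(8.3);R=np.array([[np.cos(a),-np.sin(a)],[np.sin(a),np.cos(a)]])
s=W[255:370,268:400].reshape(-1,3); s=s[~np.isnan(s[:,2])]; l=np.c_[(s[:,:2]-[411,315.4])@R,s[:,2]]
for cx,cy in((0,53),(0,-53)):
    e=l[(abs(l[:,0]-cx)<55)&(abs(l[:,1]-cy)<32)]
    print("cell floor",len(e),np.median(e[:,2]).round(1),"slopes",np.linalg.lstsq(np.c_[e[:,:2],np.ones(len(e))],e[:,2],rcond=None)[0].round(4))
e=l[(abs(l[:,0])<45)&(abs(l[:,1])<20)&(l[:,2]>92)];print("cap",len(e),e.mean(0).round(1))
E
```

```text
[631.34723261 -28.18427586 136.91319071] [3.14078282e+00 1.29358894e-03 1.83931978e+00] 17.1667
cell floor 1170 55.8 slopes [ 2.40000e-03 -2.00000e-04  5.58899e+01]
cell floor 1153 55.9 slopes [-2.50000e-03 -3.10000e-03  5.57783e+01]
cap 232 [ -0.4   1.  100.5]
```

View pics/t6.png

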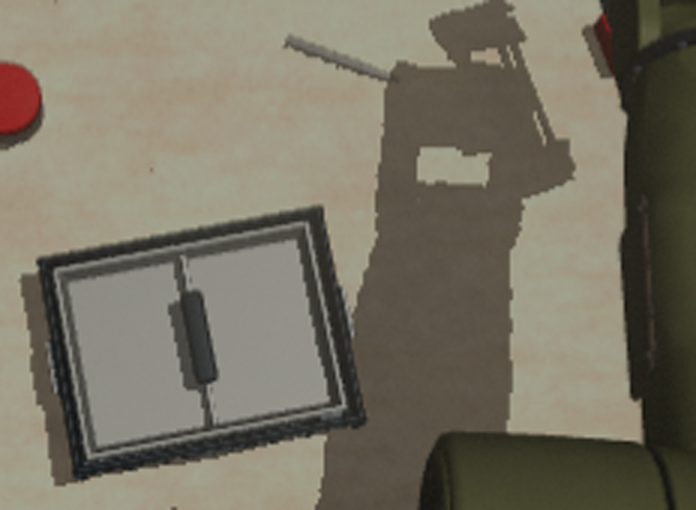

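The tray is home and level: both floors read about 55.8 and the handle cap 100.5. Now the carton.

Request:
{"fn": "jog_arm", "kwargs": {"rows": [1.1,-1.7,-1.5,0,0,0,0,1.1,-1.7,-2,0,0,0,0,1.1,-1.7,-2.2,0,0,0,0,0,0,-2,0,0,0,0,0,0,0,0,0,0,0,0,0,0,0,0,0,0], "newtons": 25}}

```text
clock: 17.67
eef_pos: [661.2, -73.2, 59.4]
eef_rot: [-3.14, -0.001, 1.856]
wrist_force: [-0.2, 0.2, 0.3]
finger_gap: 93.6
finger_force: 0.0
```

Request:
{"fn": "jog_arm", "kwargs": {"rows": [0.1,0,-2,0,0,0,0,0,0,-1.5,0,0,0,0,0,0,-0.9,0,0,0,0,0,0,0,0,0,0,0.3,0,0,0,0,0,0,1,0,0,0,0,0,0,1,0,0,0,0,0,0,1,0,0,0,0,0,0,1,0,0,0,0,0,0,1,0,0,0,0,0,0,1,0,0,0,0,0,0,1]}}

```text
clock: 18.58
eef_pos: [663.0, -73.4, 16.4]
eef_rot: [3.141, 0.0, 1.856]
wrist_force: [0.1, 0.7, 3.2]
finger_gap: 50.1
finger_force: 25.0
```

Request:
{"fn": "jog_arm", "kwargs": {"rows": [0,0,1.4,0,0,0,1,0,0,3.3,0,0,0,1,0,0,3.5,0,0,0,1,0,0,3.2,0,0,0,1,-2.04,2.8,0,0,0,-0.0117,1,-2.04,2.8,0,0,0,-0.0117,1,-2.04,2.8,0,0,0,-0.0117,1,-2.04,2.8,0,0,0,-0.0117,1,-2.04,2.8,0,0,0,-0.0117,1,-2.04,2.8,0,0,0,-0.0117,1,-2.04,2.8,0,0,0,-0.0117,1,-2.04,2.8,0,0,0,-0.0117,1,-2.04,2.8,0,0,0,-0.0117,1,-2.04,2.8,0,0,0,-0.0117,1,-2.04,2.8,0,0,0,-0.0117,1,-2.04,2.8,0,0,0,-0.0117,1,0,0,0,0,0,0,1,0,0,0,0,0,0,1]}}

```text
clock: 20.08
eef_pos: [417.1, 263.6, 130.8]
eef_rot: [3.141, -0.0, 1.719]
wrist_force: [0.1, -0.1, -2.1]
finger_gap: 49.6
finger_force: 25.0
```

Request:
{"fn": "jog_arm", "kwargs": {"rows": [0.1,0,-1.5,0,0,0,1,0,0,-1.5,0,0,0,1,0,0,-1.2,0,0,0,1,0,0,-0.8,0,0,0,1,0,0,-0.6,0,0,0,1,0,0,-0.2,0,0,0,1,0,0,0,0,0,0,1,0,0,0,0,0,0,1]}}

```text
clock: 20.75
eef_pos: [419.3, 262.6, 72.6]
eef_rot: [3.141, -0.0, 1.716]
wrist_force: [-0.4, 0.8, -1.8]
finger_gap: 49.9
finger_force: 25.0
```

Request:
{"fn": "jog_arm", "kwargs": {"rows": [0,0,-0.12,0,0,0,1,0,0,0,0,0,0,1,0,0,0,0,0,0,0.2,0,0,0,0,0,0,0.2,0,0,0,0,0,0,0.2,0,0,2,0,0,0,0.2,0,0,3,0,0,0,0.2,0,0,2,0,0,0,0.4,2.95,-1.04,0,0,0,-0.0685,0.5,2.95,-1.04,0,0,0,-0.0685,0.5,2.95,-1.04,0,0,0,-0.0685,0.5,2.95,-1.04,0,0,0,-0.0685,0.5,2.95,-1.04,-1,0,0,-0.0685,0.5,2.95,-1.04,-2,0,0,-0.0685,0.5,2.95,-1.04,-2,0,0,-0.0685,0.5,2.95,-1.04,-2,0,0,-0.0685,0.5,0,0,-1,0,0,0,0.5,0,0,0,0,0,0,0.5,0,0,0,0,0,0,0.5]}}

```text
clock: 22.33
eef_pos: [654.3, 179.6, 60.6]
eef_rot: [-3.141, 0.001, 1.169]
wrist_force: [0.1, -0.2, 0.5]
finger_gap: 47.3
finger_force: 0.0
```

Request:
{"fn": "jog_arm", "kwargs": {"rows": [0.1,0,-2,0,0,0,0.5,0,0,-1.8,0,0,0,0.5,0,0,-0.9,0,0,0,0.5,0,0,-0.35,0,0,0,0.5,0,0,0,0,0,0,0.5,0,0,0,0,0,0,0.8,0,0,0,0,0,0,1,0,0,0,0,0,0,1,0,0,0,0,0,0,1,0,0,0,0,0,0,1,0,0,0,0,0,0,1], "newtons": 20}}

```text
clock: 23.25
eef_pos: [656.1, 179.4, 10.6]
eef_rot: [3.141, -0.0, 1.168]
wrist_force: [0.3, -0.8, -0.1]
finger_gap: 10.7
finger_force: 0.2
```

Request:
{"fn": "jog_arm", "kwargs": {"rows": [0,0,0,0,0,0,1,0,0,0,0,0,0,1,0,0,0,0,0,0,1]}}

```text
clock: 23.5
eef_pos: [656.1, 179.4, 10.5]
eef_rot: [3.141, -0.0, 1.168]
wrist_force: [0.4, -0.5, 2.7]
finger_gap: 9.2
finger_force: 20.0
```

Request:
{"fn": "jog_arm", "kwargs": {"rows": [0,0,1.4,0,0,0,1,0,0,3.3,0,0,0,1,0,0,3.5,0,0,0,1,0,0,3.2,0,0,0,1,-2.1,1.57,0,0,0,-0.0853,1,-2.1,1.57,0,0,0,-0.0853,1,-2.1,1.57,0,0,0,-0.0853,1,-2.1,1.57,0,0,0,-0.0853,1,-2.1,1.57,0,0,0,-0.0853,1,-2.1,1.57,0,0,0,-0.0853,1,-2.1,1.57,0,0,0,-0.0853,1,-2.1,1.57,0,0,0,-0.0853,1,-2.1,1.57,0,0,0,-0.0853,1,-2.1,1.57,0,0,0,-0.0853,1,-2.1,1.57,0,0,0,-0.0853,1,-2.1,1.57,0,0,0,-0.0853,1,0,0,0,0,0,0,1,0,0,0,0,0,0,1]}}

```text
clock: 25.0
eef_pos: [403.5, 368.4, 125.3]
eef_rot: [-3.141, -0.001, 0.147]
wrist_force: [-0.8, 0.0, -0.3]
finger_gap: 9.5
finger_force: 20.0
```

```bash
python3 - <<'E'
from h import *
p,W=cloud("scene"); cv2.imwrite("pics/s7.png",cv2.resize(p[150:390,230:530],None,fx=2.5,fy=2.5))
s=manip.read_state();print(s["eef_pos"],s["eef_rot"],s["joints"])
E
```

```text
[404.13669887 367.84458193 125.05258341] [-3.14135775e+00 -7.04761644e-04  1.46758948e-01] [ 6.71468489e-01  3.80342636e-01  1.62990104e+00 -1.65531415e-04
  1.13062135e+00  2.09557626e+00]
```

View pics/s7.png

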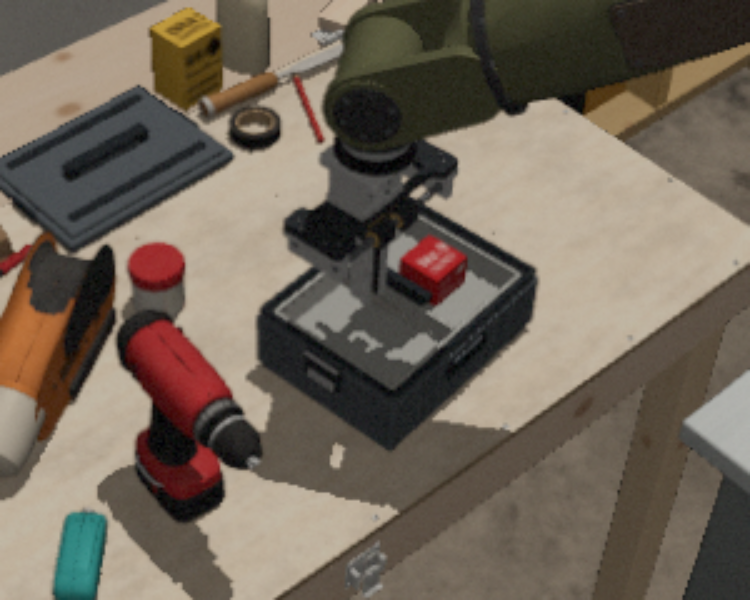

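The carton sits flat in its cell at (433,268). The tray is seated, and the fingers hold the punch (9.5 mm gap) over the other cell. Lowering it.

Request:
{"fn": "jog_arm", "kwargs": {"rows": [0,0,-1.5,0,0,0,1,0,0,-1.5,0,0,0,1,0,0,-1.2,0,0,0,1,0,0,-0.8,0,0,0,1,0,0,-0.5,0,0,0,1,0,0,-0.3,0,0,0,1,0,0,0,0,0,0,1,0,0,0,0,0,0,1]}}

```text
clock: 25.72
eef_pos: [404.2, 367.9, 66.7]
eef_rot: [-3.141, -0.0, 0.144]
wrist_force: [-0.5, 0.1, -0.3]
finger_gap: 9.5
finger_force: 20.0
```

Request:
{"fn": "jog_arm", "kwargs": {"rows": [0,0,-0.1,0,0,0,1,0,0,0,0,0,0,1,0,0,0,0,0,0,0.75,0,0,0,0,0,0,0.75,0,0,0,0,0,0,0.75,0,0,1.5,0,0,0,0.75,0,0,3,0,0,0,0.75,0,0,4,0,0,0,0.75,2.2,-3,0,0,0,0,0.75,2.2,-3,0,0,0,0,0.75,2.2,-3,0,0,0,0,0.75,2.2,-3,0,0,0,0,0.75,2.2,-3,0,0,0,0,0.75,2.2,-3,0,0,0,0,0.75,2.2,-3,0,0,0,0,0.75,2.2,-3,0,0,0,0,0.75,2.2,-3,0,0,0,0,0.75,2.2,-3,0,0,0,0,0.75,0,0,0,0,0,0,0.75,0,0,0,0,0,0,0.75]}}

```text
clock: 27.38
eef_pos: [624.4, 66.3, 149.8]
eef_rot: [-3.142, 0.001, 0.142]
wrist_force: [-0.6, -0.3, 0.2]
finger_gap: 23.7
finger_force: 0.0
```

```bash
python3 - <<'E'
from h import *
p,W=cloud("top"); cv2.imwrite("pics/t8.png",cv2.resize(p[255:370,268:400],None,fx=5,fy=5,interpolation=cv2.INTER_CUBIC))
s=manip.read_state();print(s["eef_pos"],s["clock"],s["finger_gap"])
a=np.radians(8.3);R=np.array([[np.cos(a),-np.sin(a)],[np.sin(a),np.cos(a)]])
s=W[255:370,268:400].reshape(-1,3); s=s[~np.isnan(s[:,2])]; l=np.c_[(s[:,:2]-[410,315.4])@R,s[:,2]]
for n,m in(("floor+",(abs(l[:,0])<55)&(abs(l[:,1]-53)<32)&(l[:,2]<60)),("floor-",(abs(l[:,0])<55)&(abs(l[:,1]+53)<32)&(l[:,2]<60)),("screw",(abs(l[:,0])<55)&(abs(l[:,1]+53)<38)&(l[:,2]>80)),("cap",(abs(l[:,0])<45)&(abs(l[:,1])<16)&(l[:,2]>92))):
    e=l[m];print(n,len(e),e.mean(0).round(1),np.linalg.lstsq(np.c_[e[:,:2],np.ones(len(e))],e[:,2],rcond=None)[0].round(3))
E
```

```text
[623.81078767  67.55171368 149.98764188] 27.4333 24.06164665536181
floor+ 927 [-1.3 52.7 55.4] [-3.0000e-03  9.0000e-03  5.4905e+01]
floor- 608 [ -2.7 -50.9  55.4] [-0.0000e+00  2.0000e-03  5.5468e+01]
screw 453 [ -0.4 -53.6  93.6] [1.7000e-02 1.6000e-02 9.4516e+01]
cap 230 [  0.6   0.9 100.5] [ 0.00000e+00 -3.00000e-02  1.00533e+02]
```

View pics/t8.png

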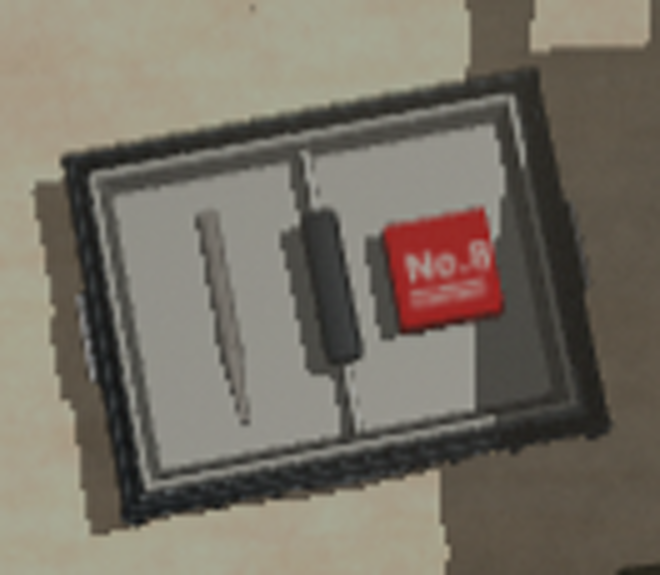

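The punch lies flat in the left cell, (205,215) to (245,420) px. The carton is flat in the right cell at (445,268) with its top at z 93.6. The tray is level and centred.

```bash
python3 -c "
from cell import manip
print(manip.sign_off())"
```

```text
the job is handed in; nothing more can be done
None
```

The fixing kit is packed and handed in at about 27 s of the 125 s allowed. The laser and battery were flat in their bays when last seen. The tray is level on its pillars, with the carton and punch flat in separate cells. The sign-off returned no verdict.

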